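Lock the dish carriage in front of the camera

ROBOT

A 7-joint arm with a two-finger parallel gripper is mounted at the origin on the work surface. World frame = base frame: x ahead of the robot, y to its left, z up, the work surface at z = 0. Lengths are in m, angles in rad, forces in N, time in s.
With the tool pointing down it reaches from about 0.4 to 0.875 m from the base axis. Payload 6.5 kg.
Tool frame: the origin (TCP) lies midway between the tips of the shut fingers; the grasp point (between the pads) lies 19 mm behind it (manip.grip_point_offset is the distance from the TCP to the grasp point, in m); x points along the fingers, y is the direction in which the jaws open and shut, and the axes are right-handed (so a half turn about x gives the same grasp; the last joint's range is limited). The gripper opens to 85 mm and grips with 20 to 120 N. Pads are 22 mm wide; open, the fingers measure 114 mm over their backs; the gripper's body (76 mm by 85 mm) begins 54 mm behind the grasp point. The pads swing forward as they close: fully open they stand 13 mm farther back than shut.
Start: joints at [-1.358, 0.536, -0.004, 1.538, 0.003, 1.067, -0.071], TCP at [0.179, 0.625, 0.231] pointing down, gripper open.
Joint ranges: [-2.7, 2.7], [-0.37, 2.16], [-1.27, 1.26], [0.24, 2.4], [-1.31, 4.45], [0.19, 1.91], [-2.76, 2.76]. Speed limits (rad/s): [2.39, 2.39, 3.14, 3.14, 3.14, 3.14, 3.14].

INTERFACE

Orientations are given as a rotation vector (axis times angle).
In Python, from station import manip gives the robot as it stands.
- The arm moves only by the tool arm_command, never from a script. Its argument "steps" is a list of rows, each an object of numbers: "gripper": the opening, from 0 (shut) to 1 (fully open); "x", "y", "z": the shift along the tool's x, y, z in m; "yaw": the turn about the tool's x in degrees. A call has 1 to 8 rows; each row is the pose to reach, as a shift and turn from the pose commanded when the call began, along the tool's axes at that moment; what a row does not reach only later rows make up. A row lasts 1/12 s, in which the tool goes at most 41.7 mm and 7.16 degrees, less where a joint would pass 70% of its speed; a pose out of reach is approached as far as the arm can. A call with a gripper value outside its range is refused whole. The fingers move at their own pace and stop on an object; "force" is the grip in N (left out, the last holds). Time passes only in rows, so rows that repeat a pose let the fingers close. It gives the time, the measured TCP pose, the force and the opening at its end, in the units of the state.
- manip.observe(): the state, without advancing time (a new reading comes with each control period).
- manip.read_camera(name): name is "scene" or "top"; returns (picture, depth): 480x640x3 uint8, red, green, blue; 480x640 float32, m along the optical axis (not along the pixel's ray), 0 where there is no reading.
- manip.camera_params(name): a dict with "intrinsics" (3x3 intrinsics, pixels), "k1" (the pictures are not rectified: a ray, as slopes to the right and down, at radius r is drawn at 1 + k1 r^2 times it, then the intrinsics apply), "origin" and "orientation" of the camera in the world. Camera axes: x right, y down, z forward; pixel columns grow to the right and rows downward; lengths in m; the calibration is good to about 2 mm. A picture is of the moment at which its call begins. camera_params takes no time and is no camera call.
- manip.finish_job(): hands the job in, once; it reports no verdict.
The state is a dict: "t": time; "joint_positions": joint angles; "qd": joint speeds; "effort": joint torques, N m; "position": TCP position; "tool_rot": TCP orientation; "contact_force": force on the tool from outside, world axes, zero at the start; "ft_torque": the same for the moment, N m; "grip_width": finger opening in m.
Only numpy, scipy, OpenCV 4.12 (cv2) and the standard library are available. Lean on these libraries where they do the work, as an engineer would, in place of code of your own. Each camera call takes 0.05 s, during which the arm holds its last target. There are 200 camera calls.

TASK

Squeeze the release lever of the dish carriage against its grip plate and keep it squeezed while you slide the carriage along the rail, past any other notch, to the notch in front of the camera. Let go there and, if the pawl has not dropped in, nudge the carriage until it drops fully into that notch. Do not ram the pawl against the rack's teeth, and leave the other things on the bench alone.

Things in the scene. Friction and masses are not known exactly. Their poses are not given: they have to be found in the camera images.
- rail: Photography rail fixed to the bench: base 440 mm long along its own y, 75 mm wide, with two steel guide strips, 24 mm tall. Origin: centre of its underside. x points across the rail, away from the robot, towards the stations; y along the rail, the way the carriage travels from its parking slot to the notches; z up.
- rack_mid (a point): Point on the rail frame, 34 mm to -x of its centre line, 78 mm up: mid of the tooth tips' top edge of the steel rack, 18 mm thick, beside the rail. From -y to +y: a parking slot (44 mm), then 3 square notches 10.5 mm wide, 70 mm apart, one per station, flat lands between. Clipped on by hand, its notches all lie 3 to 15 mm to +y of their stations (not measured).
- carriage (a joint): Travel of the dish carriage along the rail's +y, in m. At 0 its centre is 140 mm to -y of the rail's centre. It starts parked at 0 to 0.02; notches at about 0.10, 0.17 and 0.24, all 3 to 15 mm farther,, stops at -0.02 and 0.29. It weighs about 0.6 kg and slides with about 2 N of drag, about 1 N more with the pawl rubbing on a land.
- lever (a joint): Angle of the release lever, rad. 0 = let go: leaning out to rail -x, pawl fully out (home in a notch if there is one). 0.18 = fully squeezed: upright, pawl 2 mm clear of the teeth. About 0.125 when the pawl rests on a land; clears the teeth above 0.13. A spring returns it; squeezing takes about 3 N at the grip height.
- grip (a point): Where to squeeze, on the carriage, 115 mm above the bench; axes as the rail's. To +x of it the upright black grip plate, fixed to the carriage: faces 4 and 16 mm away, 44 mm wide along y, top at 140 mm. To -x the steel lever, 30 mm wide, 8 mm thick, pivot 28 mm up: outer face 12 mm away when squeezed, 28 mm let go. The pair is thus 28 mm thick squeezed, 44 mm let go.
- plate_end (a point): Centre of the grip plate's narrow -y end (12 mm by 104 mm tall, top at 140 mm), 115 mm above the bench, on the carriage; axes as the rail's. It can be pushed along +y by shut fingertips from above, clear of the lever; 70 mm of free height over the guide and tray below. The +y end, 44 mm on, is the same.
- pointer (a point): Tip of the small nib on the far edge of the carriage's white dish tray, 144 mm to rail +x of the grip point, 41 mm above the bench, at the middle of the carriage along the rail; axes as the rail's. The tray (105 by 104 mm, top 44 mm) carries a shut clear 90 mm dish, top at 58 mm, fixed to the carriage.
- pawl: The pawl: steel block on the lever, 8 mm wide along the rail, 10 mm tall, 68 mm above the bench, pointing to rail -x into the rack. In a notch it has 1.2 mm of play either side and reaches 5 mm past the tooth tips. Its listed position is the lever's pivot, 12 mm to -x of the carriage's centre line, 28 mm up. More than 25 N on it would bend it.
- camera: Camera station, fixed: a grey 44 mm box on a short post with a round black lens barrel, 34 mm across, pointing at the rail; top at 107 mm. Origin: centre of its foot, 185 mm to +x of the rail's centre line; axes as the rail's. It stands at any of the three station places. Its own notch holds the pointer 3 to 15 mm to +y of its centre line.
- lamp: Lamp station, fixed: a grey round dome 50 mm across on a short post, top at 102 mm; not the target.
- panel: Panel station, fixed: a thin upright grey plate 50 mm wide on a short post, top at 110 mm; not the target.
- beaker: Bystander: glass beaker 76 mm across, 100 mm tall, origin under its centre.
- tape: Bystander: roll of paper tape 72 mm across, 24 mm tall, origin under its centre.
- jar: Bystander: amber jar 52 mm across, 75 mm tall, origin under its centre.
Not all that is in view belongs to the job. Leave any brown look-alike of the camera alone.

How it is judged:
By the outcome, as a careful person would: the job done as asked, in the order asked, and still so for the second after the job is handed in, with the robot touching nothing.
It also fails if it takes over 64 s, if anything falls off the work surface, if the arm or the gripper's body presses on something with over 40 N, if the wrist force passes 120 N, or if a joint passes its speed limit or range.

## Working session

There is one attempt and no reset: what is moved stays moved. The work goes in short steps, Python scripts to look and compute and a tool call to move; the robot and the scene stay as the last step left them, time stands still between calls to the robot, and variables do not carry over. Pictures are saved under pics/ and viewed, about 8 in all and at most 12, crops included, and the job is handed in when it is done.

Besides the shell and the picture viewer there is one more tool, called after "Call:" as name([rows], argument=value, ...), one row to a line, values as JSON. arm_command: Moves the arm, as the interface text tells. Its arguments: {"type":"object","properties":{"steps":{"type":"array"},"force":{"type":"number"}},"required":["steps"]}

```bash
mkdir -p pics; cat > h.py <<'E'
import numpy as np, cv2
from scipy.spatial.transform import Rotation as R
from station import manip
def rot(o):
    o=np.array(o,float)
    return o if o.shape==(3,3) else R.from_rotvec(o).as_matrix()
def ray(name,u,v):
    p=manip.camera_params(name);K=np.array(p["intrinsics"]);k=p["k1"]
    d=np.array([(u-K[0,2])/K[0,0],(v-K[1,2])/K[1,1]]);s=d.copy()
    for _ in range(20): s=d/(1+k*(s@s))
    return np.array(p["origin"]),rot(p["orientation"])@np.array([s[0],s[1],1]),
def onz(name,u,v,z):
    o,d=ray(name,u,v); return o+d*(z-o[2])/d[2]
def dep(name,D,u,v):
    o,d=ray(name,u,v); return o+d*D[int(v),int(u)]
def look(name,tag):
    im,D=manip.read_camera(name); cv2.imwrite(f"pics/{tag}.png",im[:,:,::-1]); np.save(f"pics/{tag}.npy",D); return im,D
E
python3 - <<'E'
from h import *
for n in("scene","top"):
    look(n,n+"0"); print(manip.camera_params(n))
print(manip.observe(),manip.grip_point_offset)
E
```

```text
{'intrinsics': array([[532.34782665,   0.        , 322.5699557 ],
       [  0.        , 532.34782665, 236.86660019],
       [  0.        ,   0.        ,   1.        ]]), 'k1': -0.14420188405040085, 'origin': array([1.24108872, 0.09187871, 0.89418596]), 'orientation': array([-1.78203212, -1.87160361,  0.66258223])}
{'intrinsics': array([[564.27824163,   0.        , 326.73509697],
       [  0.        , 564.27824163, 238.26316698],
       [  0.        ,   0.        ,   1.        ]]), 'k1': -0.06310774347531806, 'origin': array([0.49581037, 0.06444202, 1.41940427]), 'orientation': array([-2.21081659,  2.16716845, -0.08880298])}
{'t': 0.1, 'joint_positions': array([-1.35818038,  0.53713176, -0.00443152,  1.5387371 ,  0.00260874,
        1.06728577, -0.0712226 ]), 'qd': array([-3.06912222e-04, -1.96422699e-03, -4.99040140e-04, -2.42239456e-03,
        2.10525367e-03,  2.84042803e-04, -7.10241265e-05]), 'effort': array([ 1.98627247e-03, -5.84564638e+01,  1.05140001e+00, -2.59776628e+01,
        1.26209555e-02,  4.63976015e-03,  5.07120353e-05]), 'position': array([0.17875915, 0.6243646 , 0.23048848]), 'tool_rot': array([ 0.21759558,  1.55978798, -0.22004261]), 'contact_force': array([ 0.18058965, -0.00932567, -0.46785221]), 'ft_torque': array([ 0.02802321,  0.00922106, -0.01273276]), 'grip_width': 0.08541574802217332} 0.0187
```

View pics/scene0.png

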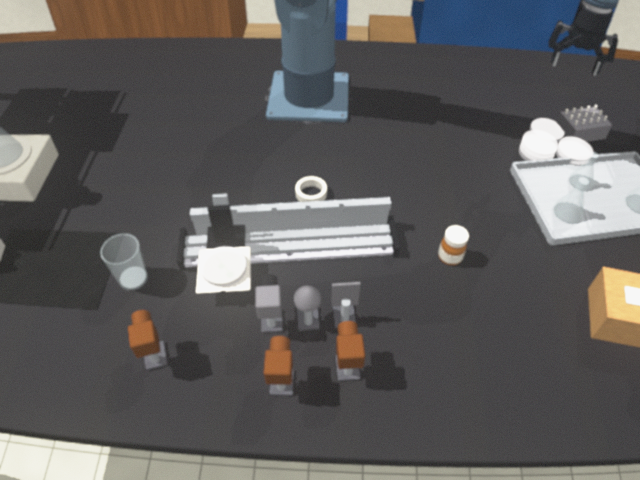

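View pics/top0.png

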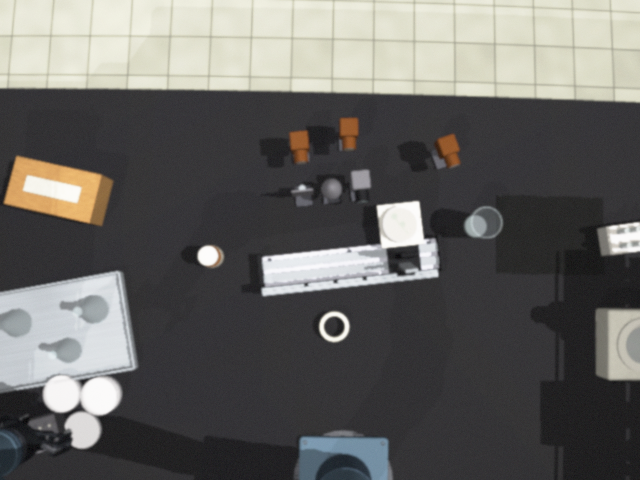

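Scene view: carriage at the right/−y end of the rail, with its tray at scene (223,268) and top (400,224). The grey camera box is at scene (268,305) and top (361,183), next to the carriage, so its notch is the first one. Lamp is at top (332,188), panel at (302,193), and the brown look-alikes stand behind them. Next I measure.

```bash
python3 - <<'E'
from h import *
im=cv2.imread("pics/top0.png");D=np.load("pics/top0.npy")
hsv=cv2.cvtColor(im,cv2.COLOR_BGR2HSV)
x0,y0,x1,y1=240,120,500,320
cv2.imwrite("pics/topc.png",cv2.resize(im[150:310,245:455],None,fx=3.8,fy=3.5,interpolation=cv2.INTER_CUBIC))
# world map from depth
H,W=D.shape
o,_=ray("top",0,0)
P=np.zeros((H,W,3))
for v in range(y0,y1):
    for u in range(x0,x1): P[v,u]=dep("top",D,u,v)
np.save("pics/P.npy",P)
g=im.min(2); sat=hsv[:,:,1]
sub=np.zeros((H,W),bool);sub[y0:y1,x0:x1]=1
# tray
m=((g>200)&sub).astype(np.uint8); m[:195]=0; m[252:]=0; m[:,:370]=0;m[:,430:]=0
c=max(cv2.findContours(m,0,1)[0],key=cv2.contourArea)
q=np.array([onz("top",*p[0],.044)[:2] for p in c],np.float32)
print("tray",cv2.minAreaRect(q))
# heights classes
z=P[:,:,2]
def rep(n,mm):
    a=P[mm]; print(n,len(a),a.mean(0).round(4)); 
    r=cv2.minAreaRect(a[:,:2].astype(np.float32)); print(r)
rows=np.arange(H)[:,None]*np.ones((1,W)); cols=np.arange(W)[None]*np.ones((H,1))
rep("rackTop",sub&(z>.068)&(z<.09)&(rows>240)&(rows<300))
rep("railband",sub&(z>.012)&(z<.09)&(rows>235)&(rows<300))
rep("plate/lever",sub&(z>.12)&(z<.16)&(rows>235)&(rows<300))
for n,(a,b) in dict(cam=(347,376),lamp=(318,346),panel=(288,316)).items():
    rep(n,sub&(z>.085)&(z<.125)&(rows>160)&(rows<215)&(cols>a)&(cols<b))
rep("camtop",sub&(z>.098)&(z<.115)&(rows>160)&(rows<215)&(cols>347)&(cols<376))
E
```

```text
Traceback (most recent call last):
  File "h.py", line 15, in dep
    o,d=ray(name,u,v); return o+d*D[int(v),int(u)]
        ~~~^^^^^^^^^^
  File "h.py", line 8, in ray
    p=manip.camera_params(name);K=np.array(p["intrinsics"]);k=p["k1"]
ValueError: time passes only in moves, steps and waits
```

View pics/topc.png

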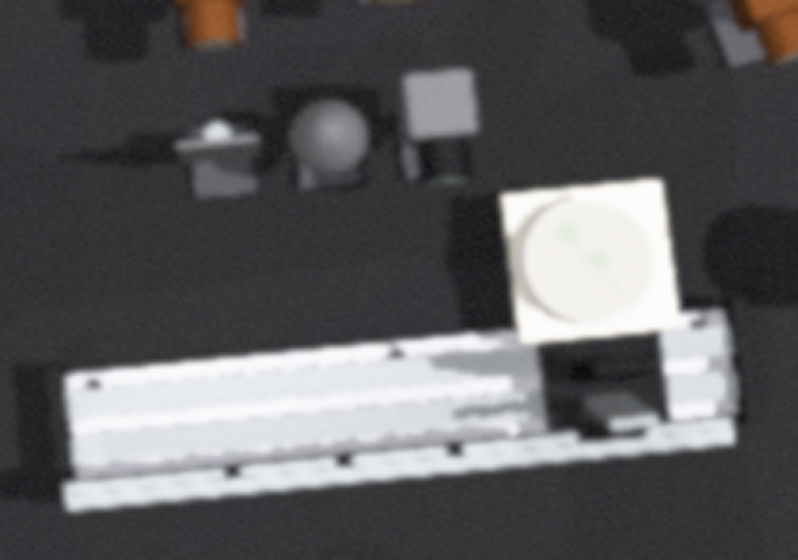

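The crop shows the camera box at (440,103) with its lens barrel towards the rail. The rack notches are at about (455,450), (343,461) and (231,472), and the lever is around (618,408). The camera-params call is rate-limited, so I cache it.

```bash
sed -i 's/^def ray/import functools\n@functools.lru_cache\ndef cp(n): return manip.camera_params(n)\ndef ray/; s/p=manip.camera_params(name);K/p=cp(name);K/' h.py
python3 - <<'E'
from h import *
im=cv2.imread("pics/top0.png");D=np.load("pics/top0.npy")
x0,y0,x1,y1=240,150,460,310
H,W=D.shape
P=np.zeros((H,W,3))
for v in range(y0,y1):
    for u in range(x0,x1): P[v,u]=dep("top",D,u,v)
g=im.min(2)
sub=np.zeros((H,W),bool);sub[y0:y1,x0:x1]=1
m=((g>200)&sub).astype(np.uint8); m[:195]=0; m[247:]=0; m[:,:370]=0;m[:,430:]=0
c=max(cv2.findContours(m,0,1)[0],key=cv2.contourArea)
q=np.array([onz("top",*p[0],.044)[:2] for p in c],np.float32)
print("tray",cv2.minAreaRect(q))
z=P[:,:,2]
rows,cols=np.mgrid[:H,:W]
def rep(n,mm):
    a=P[mm]
    if len(a)<4: print(n,len(a));return
    print(n,len(a),a.mean(0).round(4),cv2.minAreaRect(a[:,:2].astype(np.float32)))
rep("rackTop",sub&(z>.068)&(z<.09)&(rows>260)&(rows<300)&(g>120))
rep("plate/lever",sub&(z>.12)&(z<.16)&(rows>235)&(rows<300))
for n,(a,b) in dict(cam=(347,376),lamp=(318,346),panel=(288,316)).items():
    rep(n,sub&(z>.085)&(z<.125)&(rows>160)&(rows<215)&(cols>a)&(cols<b))
C=lambda x,y:(245+x/3.8,150+y/3.5)
for n,(x,y),h in [("n1",(455,447),.078),("n2",(343,458),.078),("n3",(231,469),.078),("rackL",(65,485),.078),("rackR",(735,421),.078),("camTop",(440,103),.107),("camfr0",(406,137),.107),("camfr1",(478,137),.107),("lens",(443,180),.085),("lamp",(331,135),.102),("plateTop",(618,395),.14),
 ("trayA",(500,193),.044),("trayB",(664,178),.044),("trayC",(680,330),.044),("trayD",(520,342),.044)]:
    print(n,onz("top",*C(x,y),h).round(4))
E
```

```text
tray ((0.6305669546127319, -0.13371428847312927), (0.11216320842504501, 0.11774483323097229), 6.250442028045654)
rackTop 1240 [0.488  0.0031 0.0779] ((0.48923152685165405, -0.004087567329406738), (0.018090100958943367, 0.4204528033733368), 7.286276817321777)
plate/lever 169 [ 0.5429 -0.1364  0.136 ] ((0.5381714105606079, -0.1380375474691391), (0.046761251986026764, 0.04468021169304848), 7.5792646408081055)
cam 544 [ 0.7187 -0.0233  0.1036] ((0.7177062034606934, -0.024411259219050407), (0.07428672909736633, 0.04417784512042999), 7.772660732269287)
lamp 231 [0.7114 0.0452 0.094 ] ((0.7117583155632019, 0.044363707304000854), (0.04048050194978714, 0.042195290327072144), 77.64905548095703)
panel 105 [0.7229 0.1165 0.101 ] ((0.7374532222747803, 0.11956392973661423), (0.07742072641849518, 0.049507755786180496), 7.754807949066162)
n1 [ 0.5006 -0.0389  0.078 ]
n2 [0.4918 0.031  0.078 ]
n3 [0.483  0.1007 0.078 ]
rackL [0.4701 0.2039 0.078 ]
rackR [ 0.5215 -0.2146  0.078 ]
camTop [ 0.731 -0.024  0.107]
camfr0 [ 0.7074 -0.0033  0.107 ]
camfr1 [ 0.7084 -0.0479  0.107 ]
lens [ 0.6819 -0.0281  0.085 ]
lamp [0.7086 0.043  0.102 ]
plateTop [ 0.5359 -0.1312  0.14  ]
trayA [ 0.6792 -0.068   0.044 ]
trayB [ 0.6922 -0.1745  0.044 ]
trayC [ 0.5852 -0.1856  0.044 ]
trayD [ 0.5747 -0.0823  0.044 ]
```

```bash
cat > plan.py <<'E'
from h import *
import sys
A=np.radians(7.4); ex=np.array([np.cos(A),np.sin(A),0]); ey=np.array([-ex[1],ex[0],0])
def state():
    o=manip.observe(); T=rot(o["tool_rot"]); p=np.array(o["position"]); return o,T,p
def to(r,s,z,x=None):
    o,T,p=state()
    t=ex*r+ey*s+np.array([0,0,z]) if x is None else np.array(x)
    jy=T[:,1]; sg=1 if jy@ex>0 else -1
    B=np.column_stack([[0,0,-1],sg*ex,np.cross([0,0,-1],sg*ex)])
    print("t",round(o["t"],2),"rs z",(p@ex).round(4),(p@ey).round(4),p[2].round(4),"shift mm",((T.T@(t-p))*1e3).round(1),
     "rotneeded deg",np.degrees(R.from_matrix(T.T@B).as_rotvec()).round(2),"F rail",[(np.array(o["contact_force"])@e).round(1) for e in(ex,ey,[0,0,1])],"w",round(o["grip_width"],4))
if __name__=="__main__":
    a=[float(v) for v in sys.argv[1:]]; to(*a)
E
python3 - <<'E'
from plan import *
to(0,0,0,[.40,.30,.23]); to(.5255,-.2065,.20)
E
```

```text
t 0.1 rs z 0.2577 0.5961 0.2305 shift mm [   0.9 -251.   302. ] rotneeded deg [6.663e+01 6.000e-02 7.000e-02] F rail [np.float64(0.2), np.float64(-0.0), np.float64(-0.5)] w 0.0854
t 0.1 rs z 0.2577 0.5961 0.2305 shift mm [  31.5 -630.5  564.2] rotneeded deg [6.663e+01 6.000e-02 7.000e-02] F rail [np.float64(0.2), np.float64(-0.0), np.float64(-0.5)] w 0.0854
```

Call:
arm_command([
  {"y": -31,"z": 38,"yaw": 7,"gripper": 1,"x": 0},
])

```text
t: 0.18
position: [0.1954, 0.5957, 0.2304]
tool_rot: [0.308, 1.555, -0.304]
contact_force: [-1.4, 0.5, -0.2]
grip_width: 0.0854
```

My shift was in mm where the tool wants m. It was clamped to one small step, with no harm done. I re-plan in metres.

```bash
python3 - <<'E'
from plan import *
to(0,0,0,[.40,.30,.23]); to(.5255,-.2065,.20)
E
```

```text
t 0.18 rs z 0.2705 0.5656 0.2304 shift mm [  -1.7 -195.7  301.7] rotneeded deg [60.25 -0.35  0.09] F rail [np.float64(-1.3), np.float64(0.7), np.float64(-0.2)] w 0.0854
t 0.18 rs z 0.2705 0.5656 0.2304 shift mm [  26.  -543.8  604.8] rotneeded deg [60.25 -0.35  0.09] F rail [np.float64(-1.3), np.float64(0.7), np.float64(-0.2)] w 0.0854
```

Call:
arm_command([
  {"y": -0.022,"z": 0.034,"yaw": 7},
  {"y": -0.044,"z": 0.067,"yaw": 14},
  {"y": -0.066,"z": 0.1,"yaw": 21},
  {"y": -0.088,"z": 0.134,"yaw": 28},
  {"y": -0.11,"z": 0.168,"yaw": 35},
  {"y": -0.132,"z": 0.201,"yaw": 42},
  {"y": -0.154,"z": 0.235,"yaw": 49},
  {"y": -0.176,"z": 0.268,"yaw": 56},
])

```text
$.steps[0]: bad value
```

```bash
python3 plan.py .5255 -.2065 .20
```

```text
t 0.18 rs z 0.2705 0.5656 0.2304 shift mm [  26.  -543.8  604.8] rotneeded deg [60.25 -0.35  0.09] F rail [np.float64(-1.3), np.float64(0.7), np.float64(-0.2)] w 0.0854
```

Every row probably needs all the keys.

Call:
arm_command([
  {"gripper": 1,"x": 0,"y": -0.022,"z": 0.034,"yaw": 7},
  {"gripper": 1,"x": 0,"y": -0.044,"z": 0.067,"yaw": 14},
  {"gripper": 1,"x": 0,"y": -0.066,"z": 0.1,"yaw": 21},
  {"gripper": 1,"x": 0,"y": -0.088,"z": 0.134,"yaw": 28},
  {"gripper": 1,"x": 0,"y": -0.11,"z": 0.168,"yaw": 35},
  {"gripper": 1,"x": 0,"y": -0.132,"z": 0.201,"yaw": 42},
  {"gripper": 1,"x": 0,"y": -0.154,"z": 0.235,"yaw": 49},
  {"gripper": 1,"x": 0,"y": -0.176,"z": 0.268,"yaw": 56},
])

```text
t: 0.85
position: [0.3813, 0.3221, 0.2312]
tool_rot: [1.071, 1.292, -1.071]
contact_force: [0.8, 0.9, -0.3]
grip_width: 0.0858
```

```bash
python3 plan.py .5255 -.2065 .20
```

```text
t 0.85 rs z 0.4196 0.2703 0.2312 shift mm [ 31.2  78.4 482.1] rotneeded deg [3.28 0.   0.01] F rail [np.float64(0.9), np.float64(0.8), np.float64(-0.3)] w 0.0858
```

Call:
arm_command([
  {"gripper": 1,"x": 0,"y": 0.007,"z": 0.04,"yaw": 3.3},
  {"gripper": 1,"x": 0,"y": 0.013,"z": 0.08,"yaw": 3.3},
  {"gripper": 1,"x": 0,"y": 0.02,"z": 0.12,"yaw": 3.3},
  {"gripper": 1,"x": 0,"y": 0.026,"z": 0.16,"yaw": 3.3},
  {"gripper": 1,"x": 0,"y": 0.033,"z": 0.2,"yaw": 3.3},
  {"gripper": 1,"x": 0,"y": 0.039,"z": 0.24,"yaw": 3.3},
  {"gripper": 1,"x": 0,"y": 0.046,"z": 0.28,"yaw": 3.3},
  {"gripper": 1,"x": 0,"y": 0.052,"z": 0.32,"yaw": 3.3},
])

```text
t: 1.52
position: [0.4932, 0.018, 0.2313]
tool_rot: [1.109, 1.27, -1.109]
contact_force: [1.7, 1.0, 0.9]
grip_width: 0.0858
```

```bash
python3 plan.py .5205 -.2065 .20
```

```text
t 1.52 rs z 0.4914 -0.0456 0.2313 shift mm [ 31.3  28.2 161.1] rotneeded deg [ 0.35 -0.01 -0.  ] F rail [np.float64(1.8), np.float64(0.7), np.float64(0.9)] w 0.0858
```

Call:
arm_command([
  {"gripper": 1,"x": 0,"y": 0.006,"z": 0.035,"yaw": 0.3},
  {"gripper": 1,"x": 0,"y": 0.012,"z": 0.07,"yaw": 0.3},
  {"gripper": 1,"x": 0,"y": 0.018,"z": 0.1,"yaw": 0.3},
  {"gripper": 1,"x": 0,"y": 0.024,"z": 0.13,"yaw": 0.3},
  {"gripper": 1,"x": 0,"y": 0.028,"z": 0.155,"yaw": 0.3},
  {"gripper": 1,"x": 0,"y": 0.028,"z": 0.155,"yaw": 0.3},
  {"gripper": 1,"x": 0,"y": 0.028,"z": 0.155,"yaw": 0.3},
])

```text
t: 2.1
position: [0.5412, -0.1315, 0.2309]
tool_rot: [1.115, 1.267, -1.116]
contact_force: [-0.0, 0.6, -1.2]
grip_width: 0.0855
```

```bash
python3 plan.py .5205 -.2065 .20; python3 - <<'E'
from h import *
im,D=look("scene","scene1")
c=im[130:320,140:340,::-1]; cv2.imwrite("pics/scene1c.png",cv2.resize(c,None,fx=3.6,fy=3.15,interpolation=cv2.INTER_CUBIC))
E
```

```text
t 2.1 rs z 0.5198 -0.2001 0.2309 shift mm [30.9  0.8  6.4] rotneeded deg [-0.15  0.03  0.05] F rail [np.float64(0.1), np.float64(0.6), np.float64(-1.2)] w 0.0855
```

View pics/scene1c.png

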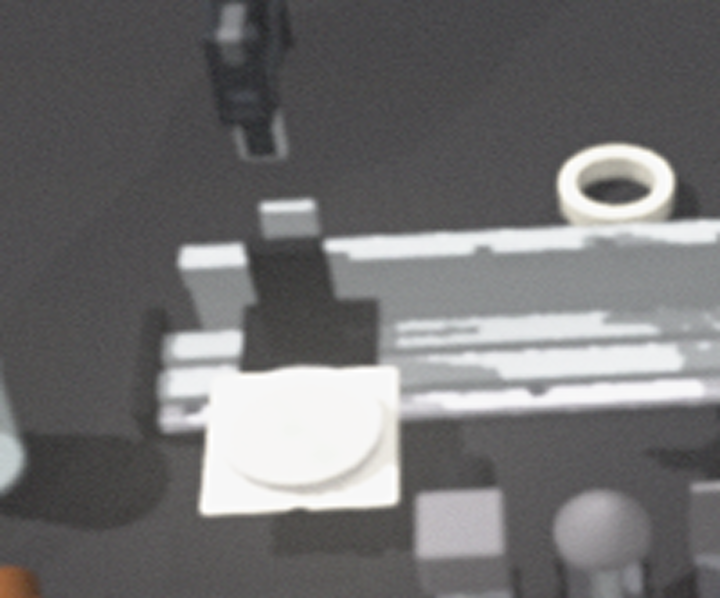

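The scene crop shows the open gripper above and robot-side of the plate, the plate's top edge at about (248–325, 238), the lever top at (288,205), and the nib at (300,510). I check the positions by casting rays.

```bash
python3 - <<'E'
from plan import *
D=np.load("pics/scene1.npy");C=lambda x,y:(140+x/3.6,130+y/3.15)
f=lambda n,p:print(n,(p@ex).round(4),(p@ey).round(4),p[2].round(4))
for n,c,z in [("plateL",(250,241),.14),("plateR",(323,237),.14),("nib",(300,512),.041),("n1?",(485,248),.078)]: f(n,onz("scene",*C(*c),z))
for n,c in [("levertop",(288,206)),("leverface",(288,225)),("plateface",(290,270)),("finger",(262,145)),("tray",(300,370))]: f(n+" depth",dep("scene",D,*C(*c)))
Dt=np.load("pics/top0.npy")
for u,v in [(405,265),(407,262),(403,268),(400,260),(408,268),(405,271)]: f(f"top{u,v}",dep("top",Dt,u,v))
E
```

```text
plateL 0.5343 -0.2246 0.14
plateR 0.5342 -0.1853 0.14
nib 0.6689 -0.2067 0.041
n1? 0.4933 -0.101 0.078
levertop depth 0.4997 -0.2065 0.1334
leverface depth 0.5034 -0.2082 0.1201
plateface depth 0.5442 -0.2051 0.1226
finger depth 0.5712 -0.199 0.2554
tray depth 0.5713 -0.2076 0.0573
top(405, 265) 0.5109 -0.2024 0.075
top(407, 262) 0.518 -0.214 0.0365
top(403, 268) 0.5042 -0.192 0.1076
top(400, 260) 0.5247 -0.1968 0.0404
top(408, 268) 0.5029 -0.2014 0.1217
top(405, 271) 0.4968 -0.1915 0.1364
```

Call:
arm_command([
  {"gripper": 1,"x": 0.02,"y": 0.001,"z": 0.006,"yaw": 0},
  {"gripper": 1,"x": 0.045,"y": 0.001,"z": 0.006,"yaw": 0},
  {"gripper": 1,"x": 0.07,"y": 0.001,"z": 0.006,"yaw": 0},
  {"gripper": 1,"x": 0.095,"y": 0.001,"z": 0.006,"yaw": 0},
  {"gripper": 1,"x": 0.115,"y": 0.001,"z": 0.006,"yaw": 0},
  {"gripper": 1,"x": 0.13,"y": 0.001,"z": 0.006,"yaw": 0},
  {"gripper": 1,"x": 0.133,"y": 0.001,"z": 0.006,"yaw": 0},
  {"gripper": 1,"x": 0.133,"y": 0.001,"z": 0.006,"yaw": 0},
])

```text
t: 2.82
position: [0.5425, -0.1341, 0.0975]
tool_rot: [1.112, 1.271, -1.113]
contact_force: [0.3, 0.4, -0.1]
grip_width: 0.0855
```

```bash
python3 plan.py .5275 -.2065 .097
```

```text
t 2.82 rs z 0.5207 -0.2029 0.0975 shift mm [0.4 6.8 3.7] rotneeded deg [ 0.13 -0.08  0.13] F rail [np.float64(0.3), np.float64(0.3), np.float64(-0.1)] w 0.0855
```

Call:
arm_command([
  {"gripper": 0.5,"x": 0,"y": 0.003,"z": 0.003,"yaw": 0},
  {"gripper": 0.5,"x": 0,"y": 0.006,"z": 0.003,"yaw": 0},
  {"gripper": 0.5,"x": 0,"y": 0.007,"z": 0.003,"yaw": 0},
  {"gripper": 0.5,"x": 0,"y": 0.007,"z": 0.003,"yaw": 0},
  {"gripper": 0.5,"x": 0,"y": 0.007,"z": 0.003,"yaw": 0},
  {"gripper": 0.5,"x": 0,"y": 0.007,"z": 0.003,"yaw": 0},
], force=20)

```text
t: 3.32
position: [0.5504, -0.138, 0.0986]
tool_rot: [1.113, 1.268, -1.113]
contact_force: [-2.3, 0.3, 0.8]
grip_width: 0.0429
```

```bash
python3 plan.py .5275 -.2065 .097
```

```text
t 3.32 rs z 0.5281 -0.2077 0.0986 shift mm [ 1.6 -0.6 -1.2] rotneeded deg [ 0.02 -0.    0.01] F rail [np.float64(-2.3), np.float64(0.6), np.float64(0.8)] w 0.0429
```

Call:
arm_command([
  {"gripper": 0.4,"x": 0,"y": 0,"z": 0,"yaw": 0},
  {"gripper": 0.3,"x": 0,"y": 0,"z": 0,"yaw": 0},
  {"gripper": 0.2,"x": 0,"y": 0,"z": 0,"yaw": 0},
  {"gripper": 0.2,"x": 0,"y": 0,"z": 0,"yaw": 0},
  {"gripper": 0.2,"x": 0,"y": 0,"z": 0,"yaw": 0},
  {"gripper": 0.2,"x": 0,"y": 0,"z": 0,"yaw": 0},
], force=20)

```text
t: 3.82
position: [0.5496, -0.138, 0.0984]
tool_rot: [1.113, 1.269, -1.115]
contact_force: [-3.6, 0.3, 5.9]
grip_width: 0.0267
```

```bash
python3 plan.py .5275 -.2065 .097
```

```text
t 3.82 rs z 0.5273 -0.2076 0.0984 shift mm [ 1.4  0.2 -1.1] rotneeded deg [ 0.01 -0.04  0.11] F rail [np.float64(-3.5), np.float64(0.8), np.float64(5.9)] w 0.0267
```

Call:
arm_command([
  {"gripper": 0.2,"x": 0,"y": 0,"z": -0.002,"yaw": 0},
  {"gripper": 0.2,"x": 0,"y": 0,"z": -0.007,"yaw": 0},
  {"gripper": 0.2,"x": 0,"y": 0,"z": -0.014,"yaw": 0},
  {"gripper": 0.2,"x": 0,"y": 0,"z": -0.022,"yaw": 0},
  {"gripper": 0.2,"x": 0,"y": 0,"z": -0.03,"yaw": 0},
  {"gripper": 0.2,"x": 0,"y": 0,"z": -0.036,"yaw": 0},
  {"gripper": 0.2,"x": 0,"y": 0,"z": -0.04,"yaw": 0},
  {"gripper": 0.2,"x": 0,"y": 0,"z": -0.042,"yaw": 0},
])

```text
t: 4.48
position: [0.5443, -0.0955, 0.0984]
tool_rot: [1.112, 1.269, -1.114]
contact_force: [-4.5, -2.8, 6.0]
grip_width: 0.026
```

```bash
python3 plan.py .5275 -.1065 .097
```

```text
t 4.48 rs z 0.5274 -0.1648 0.0984 shift mm [  1.4   0.1 -58.3] rotneeded deg [ 0.04 -0.03  0.09] F rail [np.float64(-4.9), np.float64(-2.2), np.float64(6.0)] w 0.026
```

Call:
arm_command([
  {"gripper": 0.2,"x": 0,"y": 0,"z": -0.006,"yaw": 0},
  {"gripper": 0.2,"x": 0,"y": 0,"z": -0.015,"yaw": 0},
  {"gripper": 0.2,"x": 0,"y": 0,"z": -0.026,"yaw": 0},
  {"gripper": 0.2,"x": 0,"y": 0,"z": -0.037,"yaw": 0},
  {"gripper": 0.2,"x": 0,"y": 0,"z": -0.046,"yaw": 0},
  {"gripper": 0.2,"x": 0,"y": 0,"z": -0.053,"yaw": 0},
  {"gripper": 0.2,"x": 0,"y": 0,"z": -0.057,"yaw": 0},
  {"gripper": 0.2,"x": 0,"y": 0,"z": -0.057,"yaw": 0},
])

```text
t: 5.15
position: [0.5368, -0.0377, 0.0984]
tool_rot: [1.112, 1.271, -1.113]
contact_force: [-4.9, 2.0, 7.5]
grip_width: 0.0265
```

```bash
python3 plan.py .5275 -.1065 .097;  python3 - <<'E'
from h import *
im,D=look("scene","scene2"); look("top","top2")
a=cv2.imread("pics/scene2.png")[170:330,200:330]; b=cv2.imread("pics/top2.png")[160:300,310:440]
cv2.imwrite("pics/c2.png",np.hstack([cv2.resize(a,(400,492),interpolation=3),cv2.resize(b,(400,492),interpolation=3)]))
E
```

```text
t 5.15 rs z 0.5275 -0.1065 0.0984 shift mm [ 1.4  0.  -0. ] rotneeded deg [ 0.1  -0.1   0.11] F rail [np.float64(-4.6), np.float64(2.6), np.float64(7.5)] w 0.0265
```

View pics/c2.png

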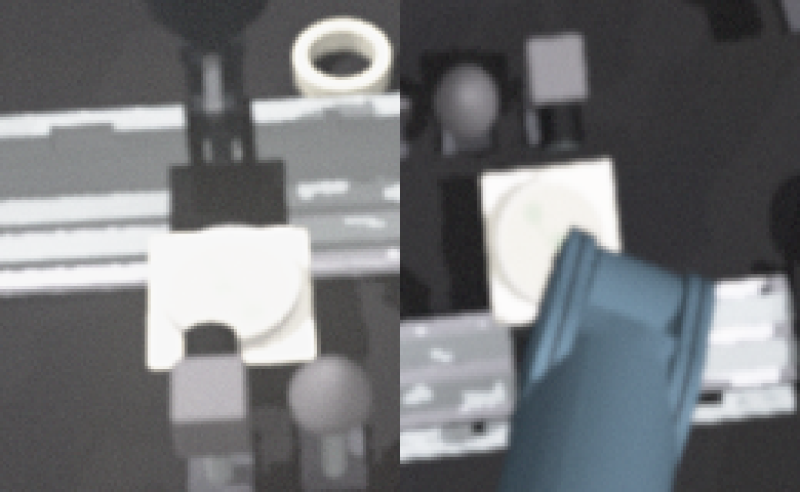

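Left half: the carriage's tray sits in front of the camera barrel. Right half (top): tray at (550,240), camera lens at (560,125). The rack near the grip is hidden by the arm. I refine the notch position from the first top image and the tray from its edges.

```bash
python3 - <<'E'
from plan import *
g=cv2.imread("pics/top0.png",0).astype(float)
# darkness along the rack tip edge line, as function of s
from scipy.ndimage import map_coordinates
p=cp("top");K=p["intrinsics"];o=np.array(p["origin"]);T=rot(p["orientation"])
def proj(X):
    c=T.T@(np.array(X)-o);a=c[:2]/c[2];a=a*(1+p["k1"]*(a@a));return K[0,0]*a[0]+K[0,2],K[1,1]*a[1]+K[1,2]
ss=np.arange(-.14,.06,.0005)
for r in(.4935,.4915,.4895):
    uv=np.array([proj(ex*r+ey*s+[0,0,.078]) for s in ss]); I=map_coordinates(g,[uv[:,1],uv[:,0]],order=1)
    out=[]
    for c in(-.103,-.033,.037):
        m=abs(ss-c)<.012; w=np.clip(np.median(I[m])-15-I[m],0,None); out.append((round((w*ss[m]).sum()/max(w.sum(),1e-9),4),round(w.max())))
    print(r,out)
# tray ends in rail s by both views, start and now
for n,f in [("top","top0"),("top","top2"),("scene","scene0"),("scene","scene2")]:
    im=cv2.imread(f"pics/{f}.png"); m=(im.min(2)>185).astype(np.uint8)
    if n=="top": m[:190]=0;m[246:]=0
    m=cv2.morphologyEx(m,cv2.MORPH_OPEN,np.ones((5,5)))
    # tray strip along r=.655 (near outer edge) sampled in s
    p=cp(n);K=p["intrinsics"];o=np.array(p["origin"]);T=rot(p["orientation"])
    gg=im.min(2).astype(float); st=np.arange(-.3,0,.0005)
    for r in (.60,.63,.655):
        uv=np.array([proj(ex*r+ey*s+[0,0,.044]) for s in st]); I=map_coordinates(gg,[uv[:,1],uv[:,0]],order=1)
        b=st[I>130]; print(f,r,b.min().round(4),b.max().round(4),((b.min()+b.max())/2).round(4))
E
```

```text
0.4935 [(np.float64(-0.1016), 66), (np.float64(-0.0322), 67), (np.float64(0.0377), 64)]
0.4915 [(np.float64(-0.1018), 92), (np.float64(-0.032), 96), (np.float64(0.0379), 90)]
0.4895 [(np.float64(-0.1018), 81), (np.float64(-0.0321), 74), (np.float64(0.0378), 73)]
top0 0.6 -0.2605 -0.155 -0.2077
top0 0.63 -0.26 -0.1555 -0.2077
top0 0.655 -0.2605 -0.1535 -0.207
top2 0.6 -0.1585 -0.0535 -0.106
top2 0.63 -0.1595 -0.054 -0.1067
top2 0.655 -0.1595 -0.0525 -0.106
scene0 0.6 -0.2855 -0.0005 -0.143
scene0 0.63 -0.262 -0.155 -0.2085
scene0 0.655 -0.262 -0.1545 -0.2082
scene2 0.6 -0.2855 -0.0005 -0.143
scene2 0.63 -0.1615 -0.054 -0.1077
scene2 0.655 -0.1615 -0.0535 -0.1075
```

Call:
arm_command([
  {"gripper": 0.2,"x": 0,"y": 0,"z": -0.002,"yaw": 0},
  {"gripper": 0.2,"x": 0,"y": 0,"z": -0.004,"yaw": 0},
  {"gripper": 0.2,"x": 0,"y": 0,"z": -0.0045,"yaw": 0},
  {"gripper": 0.2,"x": 0,"y": 0,"z": -0.0045,"yaw": 0},
  {"gripper": 0.2,"x": 0,"y": 0,"z": -0.0045,"yaw": 0},
  {"gripper": 0.2,"x": 0,"y": 0,"z": -0.0045,"yaw": 0},
])

```text
t: 5.75
position: [0.5364, -0.0346, 0.0983]
tool_rot: [1.113, 1.27, -1.114]
contact_force: [-4.4, -0.7, 6.3]
grip_width: 0.0265
```

```bash
python3 plan.py .5275 -.102 .097
```

```text
t 5.75 rs z 0.5275 -0.1034 0.0983 shift mm [ 1.3  0.  -1.4] rotneeded deg [ 0.03 -0.05  0.09] F rail [np.float64(-4.5), np.float64(-0.2), np.float64(6.3)] w 0.0265
```

Call:
arm_command([
  {"gripper": 0.2,"x": 0,"y": 0,"z": -0.001,"yaw": 0},
  {"gripper": 0.2,"x": 0,"y": 0,"z": -0.0015,"yaw": 0},
  {"gripper": 0.2,"x": 0,"y": 0,"z": -0.0015,"yaw": 0},
  {"gripper": 0.2,"x": 0,"y": 0,"z": -0.0015,"yaw": 0},
  {"gripper": 0.2,"x": 0,"y": 0,"z": -0.0015,"yaw": 0},
  {"gripper": 0.2,"x": 0,"y": 0,"z": -0.0015,"yaw": 0},
])

```text
t: 6.25
position: [0.5362, -0.0333, 0.0983]
tool_rot: [1.113, 1.269, -1.114]
contact_force: [-4.8, -2.6, 6.3]
grip_width: 0.0262
```

```bash
cat > tray.py <<'E'
from plan import *
from scipy.ndimage import map_coordinates
def tray(tag):
    im,_=look("top",tag); gg=im.min(2).astype(float); p=cp("top");K=p["intrinsics"];o=np.array(p["origin"]);T=rot(p["orientation"])
    st=np.arange(-.3,0,.0005); out=[]
    for r in (.60,.63,.655):
        uv=[]
        for s in st:
            c=T.T@(ex*r+ey*s+[0,0,.044]-o);a=c[:2]/c[2];a=a*(1+p["k1"]*(a@a));uv.append((K[0,0]*a[0]+K[0,2],K[1,1]*a[1]+K[1,2]))
        uv=np.array(uv); I=map_coordinates(gg,[uv[:,1],uv[:,0]],order=1); b=st[I>130]; out.append(((b.min()+b.max())/2).round(4))
    print("tray s",out,np.mean(out).round(4))
tray(sys.argv[1]); to(.5275,-.102,.097)
E
python3 tray.py top3
```

```text
tray s [np.float64(-0.1015), np.float64(-0.1025), np.float64(-0.1017)] -0.1019
t 6.3 rs z 0.5275 -0.1021 0.0984 shift mm [ 1.4 -0.  -0.1] rotneeded deg [ 0.02 -0.03  0.08] F rail [np.float64(-5.0), np.float64(-1.1), np.float64(6.5)] w 0.0268
```

Call:
arm_command([
  {"gripper": 0.5,"x": 0,"y": 0,"z": 0,"yaw": 0},
  {"gripper": 0.7,"x": 0,"y": 0,"z": 0,"yaw": 0},
  {"gripper": 1,"x": 0,"y": 0,"z": 0,"yaw": 0},
  {"gripper": 1,"x": 0,"y": 0,"z": 0,"yaw": 0},
  {"gripper": 1,"x": 0,"y": 0,"z": 0,"yaw": 0},
  {"gripper": 1,"x": 0,"y": -0.003,"z": 0,"yaw": 0},
  {"gripper": 1,"x": 0,"y": -0.006,"z": 0,"yaw": 0},
  {"gripper": 1,"x": 0,"y": -0.006,"z": 0,"yaw": 0},
])

```text
t: 6.97
position: [0.5306, -0.0346, 0.0983]
tool_rot: [1.113, 1.268, -1.114]
contact_force: [0.5, -0.2, 0.1]
grip_width: 0.0853
```

```bash
python3 tray.py top4; python3 - <<'E'
from plan import *
im,D=look("scene","scene4")
cv2.imwrite("pics/s4c.png",cv2.resize(im[140:260,210:310,::-1],None,fx=5,fy=5,interpolation=3))
E
```

```text
tray s [np.float64(-0.102), np.float64(-0.1022), np.float64(-0.1017)] -0.102
t 7.02 rs z 0.522 -0.1026 0.0984 shift mm [ 1.4  5.5 -0.6] rotneeded deg [ 0.01 -0.01 -0.01] F rail [np.float64(-0.6), np.float64(0.1), np.float64(-0.1)] w 0.0856
```

View pics/s4c.png

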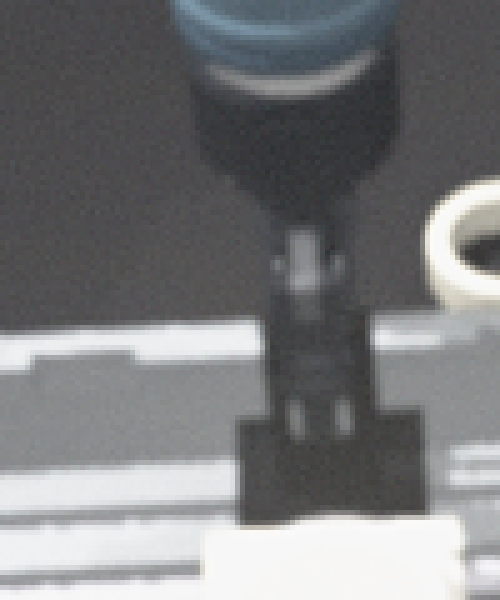

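The crop shows the fingers open around the plate, with the lever hidden behind. I raise and step to the −y side so the cameras can see the lever.

Call:
arm_command([
  {"gripper": 1,"x": -0.03,"y": 0,"z": 0,"yaw": 0},
  {"gripper": 1,"x": -0.07,"y": 0,"z": 0,"yaw": 0},
  {"gripper": 1,"x": -0.1,"y": 0,"z": 0,"yaw": 0},
  {"gripper": 1,"x": -0.11,"y": 0,"z": 0.03,"yaw": 0},
  {"gripper": 1,"x": -0.11,"y": 0,"z": 0.07,"yaw": 0},
  {"gripper": 1,"x": -0.11,"y": 0,"z": 0.11,"yaw": 0},
  {"gripper": 1,"x": -0.11,"y": 0,"z": 0.15,"yaw": 0},
  {"gripper": 1,"x": -0.11,"y": 0,"z": 0.16,"yaw": 0},
])

```text
t: 7.73
position: [0.5512, -0.2011, 0.2093]
tool_rot: [1.116, 1.26, -1.12]
contact_force: [-0.4, -0.3, 0.4]
grip_width: 0.0855
```

```bash
python3 tray.py top5; python3 - <<'E'
from plan import *
im,D=look("scene","scene5"); t=cv2.imread("pics/top5.png")
# lever pixels by depth, both views: heights .10-.15, near carriage
for n,DD in(("scene",D),("top",np.load("pics/top5.npy"))):
    us=range(210,310) if n=="scene" else range(330,400); vs=range(170,240) if n=="scene" else range(240,300)
    Q=np.array([dep(n,DD,u,v) for v in vs for u in us]); r=Q@ex;s=Q@ey
    for z0 in(.105,.115,.125,.135):
        m=(abs(Q[:,2]-z0)<.005)&(abs(s+.102)<.014)&(r>.47)&(r<.56)
        print(n,z0,m.sum(),np.sort(r[m]).round(3)[::max(1,m.sum()//12)])
cv2.imwrite("pics/c5.png",np.hstack([cv2.resize(im[160:260,210:310,::-1],(400,400),interpolation=3),cv2.resize(t[225:305,330:410],(400,400),interpolation=3)]))
E
```

```text
tray s [np.float64(-0.102), np.float64(-0.1025), np.float64(-0.1017)] -0.1021
t 7.78 rs z 0.5208 -0.2697 0.209 shift mm [ 111.2    5.4 -168.2] rotneeded deg [-0.43  0.26 -0.04] F rail [np.float64(0.8), np.float64(-1.6), np.float64(0.8)] w 0.0852
scene 0.105 54 [0.537 0.539 0.539 0.54  0.54  0.54  0.54  0.541 0.541 0.541 0.542 0.542
 0.542 0.543]
scene 0.115 81 [0.501 0.502 0.503 0.504 0.504 0.505 0.506 0.538 0.539 0.539 0.54  0.54
 0.541 0.542]
scene 0.125 107 [0.497 0.501 0.502 0.502 0.503 0.503 0.504 0.505 0.538 0.539 0.54  0.541
 0.541 0.542]
scene 0.135 140 [0.494 0.497 0.499 0.501 0.502 0.528 0.534 0.536 0.539 0.54  0.54  0.541
 0.542]
top 0.105 11 [0.504 0.505 0.505 0.505 0.506 0.506 0.506 0.506 0.506 0.507 0.528]
top 0.115 10 [0.502 0.503 0.503 0.503 0.504 0.504 0.504 0.504 0.504 0.505]
top 0.125 11 [0.493 0.497 0.498 0.501 0.501 0.501 0.501 0.502 0.502 0.503 0.528]
top 0.135 76 [0.493 0.494 0.495 0.497 0.498 0.499 0.5   0.528 0.529 0.531 0.535 0.537
 0.538]
```

View pics/c5.png

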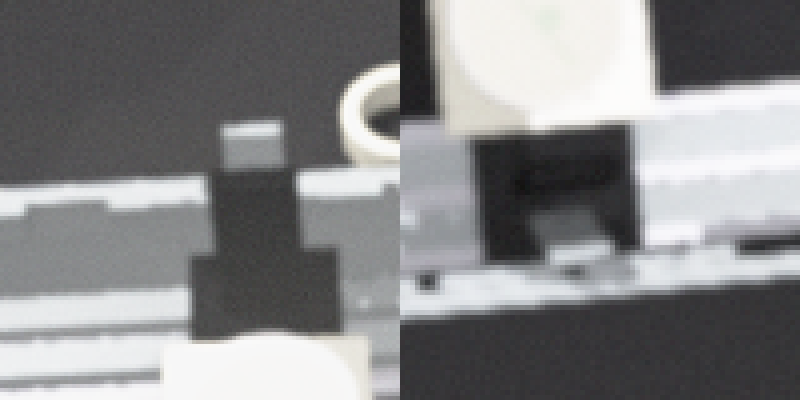

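Right half (top): lever top leaning out over the rack at (580,250), with the pawl's notch beneath. I compare the lever lean with the start images, where it was fully out in the parking slot.

```bash
python3 - <<'E'
from plan import *
for tag,sc in(("0",-.2075),("5",-.102)):
  for n in("scene","top"):
    D=np.load(f"pics/{n}{tag}.npy")
    c=[(u,v) for u in range(190,430) for v in range(170,300)]
    Q=np.array([dep(n,D,u,v) for u,v in c]); r=Q@ex;s=Q@ey
    m=(Q[:,2]>.1)&(Q[:,2]<.132)&(abs(s-sc)<.012)&(r>.48)&(r<.522)
    # lever face line r = a + b(z-.115)
    b,a=np.polyfit(Q[m,2]-.115,r[m],1); print(tag,n,m.sum(),"median r at .115",np.median(r[m]-(-.18)*(Q[m,2]-.115)).round(4),"fit",a.round(4),b.round(3), "lever s",np.median(s[m]).round(4))
to(0,0,0)
E
```

```text
0 scene 105 median r at .115 0.505 fit 0.5052 -0.192 lever s -0.207
0 top 36 median r at .115 0.5033 fit 0.5033 -0.311 lever s -0.2044
5 scene 91 median r at .115 0.5044 fit 0.5041 -0.157 lever s -0.1026
5 top 36 median r at .115 0.5036 fit 0.5031 -0.362 lever s -0.1011
t 7.83 rs z 0.5214 -0.2662 0.2085 shift mm [ 207.9 -522.8 -264. ] rotneeded deg [-0.29  0.12 -0.01] F rail [np.float64(0.6), np.float64(0.5), np.float64(0.5)] w 0.0855
```

The lever is back to its fully-out position within 0.6 mm; resting on a land would put it about 11 mm further in. So the pawl is home in the camera's notch and the arm is clear. I hand in.

```bash
python3 -c "from station import manip; print(manip.finish_job())"
```

```text
the job is handed in; nothing more can be done
None
```

The carriage is in the notch in front of the grey camera, with the pawl dropped in, and I've handed the job in. The camera's notch was the first one, so there was no other notch to pass. I squeezed the lever against its plate with 20 N, held it while sliding about 105 mm, then let go. No nudge was needed.

**Last checks:**
- **Carriage position:** the tray's centre is at −0.102 along the rail, and the notch measured −0.102. That is about 14 mm to +y of the camera's centre line. The estimates ran from 12.6 to 15 mm, so they sit at the upper end of the stated 3–15 mm.
- **Pawl:** at grip height, the lever's inner face matches its fully-out starting position within 0.6 mm in both views. A pawl resting on a land would show about 11 mm of difference. I inferred the drop from this lean, because the pawl itself is hidden from view. I did not test it with a push.
- **Forces and clearance:** readings taken after each move stayed below about 10 N. At hand-in, the arm was raised and clear, at about 8 s on the clock.

**Slips:** the first move was entered in millimetres instead of metres. It was limited to one 34 mm step in free air, and nothing was touched. One later move was refused because its rows left out some values.

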